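Turn the footed board over into the drying tray

TASK

The washed serving board stands on its two runners in front of the steel tray. Get under its free finger lip, tip it up with its other end braced low against the tray's near rim until it stands on end there, then on over the rim, so that it finally lies upside down, runners up, flat on the floor of the tray and wholly inside the rims. Leave the other things standing where they are.

Things in the scene. Friction and masses are not known exactly. Their poses are not given: they have to be found in the camera images.
- board: Loose wooden board, 0.2 kg. Slab 150 x 120 x 10 mm (x, y, z), dark above, pale with rings below, held 22 mm up by two runners 18 mm (x) x 120 x 22 mm high, at board x = 57 to 75 (heel, flush with the +x end) and -40 to -22 mm. Origin: under the centre, at the runners' foot. z up at the start, down when turned over; x runs from finger lip to heel.
- board_lip (a point): Middle of the lower edge of the board's finger lip: board x = -75 mm, z = 22 mm. The lip is the slab's free end, overhanging the nearer runner by 35 mm; straight edge, 120 mm long, 22 mm clear below it.
- board_heel (a point): Middle of the bottom edge of the board's heel end: board x = 75 mm, z = 0.
- board_mid (a point): Centre of the board, 16 mm above its foot plane, halfway through its overall thickness of 32 mm.
- tray: Shallow steel tray, fixed. Outside 230 (x) x 190 (y) x 25 mm high, rims and floor 4 mm thick, open above. Origin under its centre, z up. Its near rim is the -x one; the board waits 5 to 45 mm in front of it, heel towards it, x axes within 7 degrees. The tray's x is the direction in which to tip the board.
- tray_rim (a point): Middle of the top outer edge of the tray's near rim, 25 mm above the sideboard.
- stamp: Wooden kahk stamp, 60 mm across and 70 mm high, standing beside the tray's -y side. Bystander. Origin under its centre.
- spoon_rest: Blue ceramic spoon rest, a 90 mm dish 18 mm high with a 40 mm tail along +x, beside the board's -y side. Bystander. Origin under the dish's centre.
- shaker: Steel sugar shaker, 68 mm across, 128 mm high. Bystander. Origin under its centre.
- jar: Amber glass jar with brass cap, 80 mm across, 120 mm high. Bystander. Origin under its centre.
Mind the look-alikes: they are no part of the job. Several things look just like the board: the one meant starts farthest to the robot's right.

How it is judged:
On the way:
1. the board is tipped up on end (60 to 115 degrees), its heel edge still low (under 40 mm) and within 60 mm in front of the tray's near rim (angle between board's own z axis and vertical between 1.05 and 2 rad and height (world z) of board_heel below 0.04 m and x of board_heel in the frame of tray between -0.175 and -0.1 m), for 0.1 s.
At the end, for the whole second after the job is handed in: The board lies upside down and level within 5 degrees, resting on the tray's floor (its middle under 26 mm above the sideboard) and inside the rims (its middle within 42 mm of the tray's centre both ways), at rest (angle between board's own z axis and vertical above 3.04 rad and height (world z) of board_mid below 0.026 m and x of board_mid in the frame of tray between -0.042 and 0.042 m and y of board_mid in the frame of tray between -0.042 and 0.042 m and linear speed of board below 0.02 m/s); the robot touches nothing.
It fails at once if a bystander is shifted by more than 30 mm or knocked over (distance of any of stamp, spoon_rest, shaker, jar from where it was at the start of the episode above 0.03 m or angle between any of stamp, shaker, jar, spoon_rest's own z axis and vertical above 0.5 rad).
It also fails if it takes over 53 s, if anything falls off the work surface, if the arm or the gripper's body presses on something with over 40 N, if the wrist force passes 120 N, or if a joint passes its speed limit or range.

ROBOT

A 6-joint arm with a two-finger parallel gripper is mounted at the origin on the work surface. World frame = base frame: x ahead of the robot, y to its left, z up, the work surface at z = 0. Lengths are in m, angles in rad, forces in N, time in s.
With the tool pointing down it reaches from about 0.35 to 0.8 m from the base axis. Payload 7.3 kg.
Tool frame: the origin (TCP) lies between the finger pads; the fingertips stand 25 mm ahead of it and the grasp point (between the pads) lies 6 mm ahead of it (r.tip_extent is the distance from the TCP to the fingertips, in m); z points along the fingers, y is the direction in which the jaws open and shut (so a half turn about z gives the same grasp; the last joint's range is limited). The gripper opens to 85 mm and grips with 20 to 120 N. Pads are 22 mm wide; open, the fingers measure 114 mm over their backs; the gripper's body (76 mm by 85 mm) begins 54 mm behind the grasp point. The pads swing forward as they close: fully open they stand 13 mm farther back than shut.
Start: joints at [0.982, 0.342, 1.524, -0, 1.275, -0.146], TCP at [0.225, 0.474, 0.256] pointing down, gripper open.
Joint ranges: [-2.53, 2.53], [-0.77, 2.02], [0.04, 2.7], [-1, 4.14], [0.28, 2.66], [-3.11, 3.11]. Speed limits (rad/s): [2.57, 2.57, 3.14, 3.14, 3.14, 3.14].

INTERFACE

Orientations are given as a unit quaternion [x, y, z, w].
In Python, from workcell import r, command_gripper, optics gives the robot as it stands. The module is installed in compiled form; this text tells all that it offers. Calls block until the motion is done:
- r.reach(position, orientation): joint-space move of the TCP to a pose.
- r.move_straight(position, orientation=None, speed=0.15, max_force=None): straight line of the TCP; orientation=None keeps the orientation; speed is the mean speed in m/s. With max_force (N) it stops when the force on the tool has changed by that much, and returns True; else False.
- r.movej(angles): joint-space move.
- command_gripper(opening, force=None): finger opening in m; force is the grip in N (None keeps the last); returns when the fingers have stopped.
- r.hold(seconds).
- r.solve_ik(position, orientation): joint angles nearest the present ones, or None.
- r.read_state(): the state.
- optics.get_image(name): name is "scene" or "top" or "wrist"; returns (picture, depth): 400x640x3 uint8, red, green, blue; 400x640 float32, m along the optical axis (not along the pixel's ray), 0 where there is no reading.
- optics.camera_model(name): a dict with "K" (3x3 intrinsics, pixels), "R" (3x3) and "t" (3): a world point X has camera coordinates R X + t; the wrist camera has in their place "tool_from_camera" (4x4, takes a point from camera to tool coordinates, whose origin is the TCP and whose axes are the flange's). Camera axes: x right, y down, z forward; pixel columns grow to the right and rows downward; lengths in m; the calibration is good to about 2 mm. A picture is of the moment at which its call begins: read the wrist's pose just before it. camera_model takes no time and is no camera call.
A pose or a line that the arm cannot do raises r.PlanningError and nothing moves.
- r.finish_job(): hands the job in, once; it reports no verdict.
The state is a dict: "time_s": time; "joint_positions": joint angles; "dq": joint speeds; "tau": joint torques, N m; "eef_pos": TCP position; "eef_rot": TCP orientation; "contact_force": force on the tool from outside, world axes, zero at the start; "torque": the same for the moment, N m; "grip_width": finger opening in m.
Only numpy, scipy, OpenCV 4.12 (cv2) and the standard library are available. Lean on these libraries where they do the work, as an engineer would, in place of code of your own. Each camera call takes 0.05 s, during which the arm holds its last target.

## Working session

There is one attempt and no reset: what is moved stays moved. The work goes in short steps, each a Python script; the robot and the scene stay as the last script left them, time stands still between calls to the robot, and variables do not carry over. Pictures are saved under pics/ and viewed, and the job is handed in when it is done.

```bash
mkdir -p pics; ls; python3 - <<'E'
from workcell import r, command_gripper, optics
import cv2,numpy as np
for n in ["scene","top","wrist"]:
    p,d=optics.get_image(n); cv2.imwrite(f"pics/{n}0.png",p[:,:,::-1]); np.savez(f"{n}0.npz",p=p,d=d)
    m=optics.camera_model(n); print(n,{k:np.round(v,3).tolist() for k,v in m.items()}, (d>0).mean())
print(r.read_state(), r.tip_extent)
E
```

```text
pics
scene {'K': [[427.188, 0.0, 324.76], [0.0, 427.188, 198.675], [0.0, 0.0, 1.0]], 'R': [[0.728, 0.685, -0.016], [0.355, -0.398, -0.846], [-0.586, 0.611, -0.533]], 't': [-0.484, -0.087, 1.174]} 0.995953125
top {'K': [[379.486, 0.0, 316.494], [0.0, 379.486, 200.418], [0.0, 0.0, 1.0]], 'R': [[0.02, -1.0, -0.014], [-0.993, -0.018, -0.116], [0.116, 0.016, -0.993]], 't': [0.145, 0.533, 0.784]} 0.9959921875
wrist {'K': [[282.198, 0.0, 320.866], [0.0, 282.198, 203.227], [0.0, 0.0, 1.0]], 'tool_from_camera': [[-0.0, -0.962, -0.275, 0.07], [1.0, -0.0, -0.0, 0.0], [0.0, -0.275, 0.962, -0.117], [0.0, 0.0, 0.0, 1.0]]} 0.99582421875
{'time_s': 0.15, 'joint_positions': array([ 9.81978743e-01,  3.42543177e-01,  1.52477237e+00, -4.66853720e-05,
        1.27540797e+00, -1.46039056e-01]), 'dq': array([-0.00017562, -0.00274637, -0.0010758 , -0.00015433,  0.00105999,
       -0.00047392]), 'tau': array([ 1.08716744e-03, -4.33909321e+01, -2.46146518e+01, -1.30370313e-04,
        5.77886429e-03,  6.72043507e-05]), 'eef_pos': array([0.22479843, 0.47414369, 0.25580452]), 'eef_rot': array([ 2.19578514e-01,  9.75594668e-01, -5.35712011e-04, -1.82274872e-04]), 'contact_force': array([-0.48523482, -1.18158806, -0.8833246 ]), 'torque': array([ 0.067847  ,  0.00760826, -0.02355592]), 'grip_width': 0.08547152029767852} 0.025
```

View pics/scene0.png

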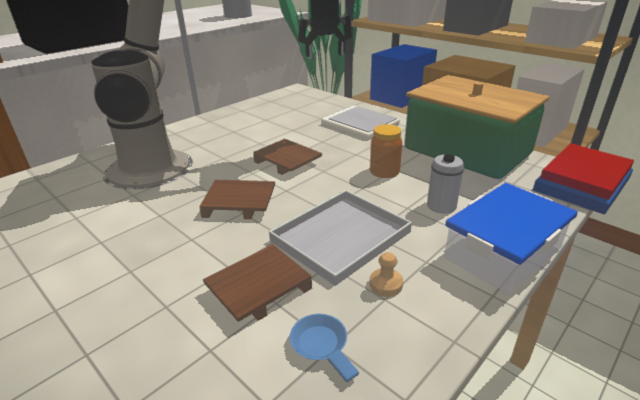

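View pics/top0.png

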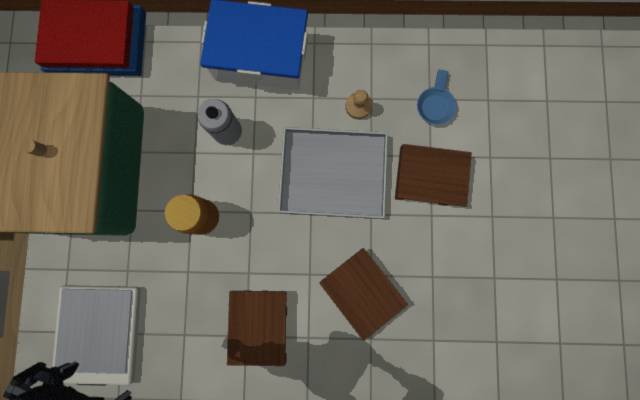

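The target is the board farthest right in the top view, a quad around (397–471, 145–206). Its heel faces the tray at (282–387, 129–217). The lip is on the right (-y) side, so the tip direction is about world +y.

```bash
cat > h.py <<'E'
import numpy as np,cv2
from workcell import r, command_gripper, optics
def ray(n,uv,z):
    m=optics.camera_model(n);uv=np.atleast_2d(np.asarray(uv,float))
    d=np.c_[uv,np.ones(len(uv))]@np.linalg.inv(m["K"]).T@m["R"]
    c=-m["R"].T@m["t"]
    return c+d*((z-c[2])/d[:,2])[:,None]
def cloud(n,d):
    m=optics.camera_model(n);K=m["K"];v,u=np.mgrid[:400,:640]
    P=np.dstack([(u-K[0,2])/K[0,0]*d,(v-K[1,2])/K[1,1]*d,d])
    return (P-m["t"])@m["R"]
E
python3 - <<'E'
from h import *
f=np.load("top0.npz");p=f["p"];C=cloud("top",f["d"])
hsv=cv2.cvtColor(p,cv2.COLOR_RGB2HSV)
print("table z", np.median(C[220:330,480:600,2]), "hsv board",hsv[175,433],"tray",hsv[170,335],hsv[131,335])
# board: colour mask
m=((hsv[...,0]<18)&(hsv[...,1]>90)&(hsv[...,2]<140)).astype(np.uint8)
roi=np.zeros_like(m);roi[135:220,390:480]=1
cs,_=cv2.findContours(m*roi,0,1);c=max(cs,key=cv2.contourArea)
P=ray("top",c[:,0,:],0.032)[:,:2]
rc=cv2.minAreaRect((P*1000).astype(np.float32));print("rgb rect",rc,np.round(cv2.boxPoints(rc)))
q=(C[...,2]>0.024)&(C[...,2]<0.045)&(roi>0)&(m>0);print("depth z",np.median(C[q][:,2]));
rc=cv2.minAreaRect((C[q][:,:2]*1000).astype(np.float32));print("depth rect",rc)
# tray
roi=np.zeros_like(m);roi[120:225,270:393]=1
q=(roi>0)&(C[...,2]>0.017)&(C[...,2]<0.035)
q=cv2.morphologyEx(q.astype(np.uint8),cv2.MORPH_OPEN,np.ones((2,2)))
cs,_=cv2.findContours(q,0,1);c=max(cs,key=cv2.contourArea)
P=ray("top",c[:,0,:],0.025)[:,:2]
rc=cv2.minAreaRect((P*1000).astype(np.float32));print("tray",rc,np.round(cv2.boxPoints(rc)), "floor z",np.median(C[150:200,310:360,2]),"rim z",np.percentile(C[q>0][:,2],[50,90]))
for n,z,b in(("stamp",.07,(85,125,340,380)),("spoon",.018,(65,130,410,465)),("jar",.12,(190,240,160,222)),("shaker",.128,(90,150,190,245))):
    X=C[b[0]:b[1],b[2]:b[3]].reshape(-1,3);X=X[X[:,2]>.012];print(n,np.round(X.min(0),3),np.round(X.max(0),3))
im=cv2.resize(p[120:230,270:490],None,fx=3.6,fy=3.6,interpolation=cv2.INTER_CUBIC);cv2.imwrite("pics/crop0.png",im[:,:,::-1])
E
```

```text
table z 0.00045309870651620424 hsv board [ 12 163  72] tray [110  12 131] [ 72  10 123]
rgb rect ((589.6307373046875, -95.29732513427734), (152.95982360839844, 120.85403442382812), 83.68424224853516) [[ 521. -165.]
 [ 641. -178.]
 [ 658.  -26.]
 [ 538.  -13.]]
depth z 0.032665473360228306
depth rect ((590.2063598632812, -97.35042572021484), (150.3445281982422, 119.12834930419922), 83.6933822631836)
tray ((592.4295043945312, 118.33199310302734), (230.88729858398438, 191.14401245117188), 87.82051849365234) [[493.   7.]
 [684.  -1.]
 [692. 230.]
 [501. 237.]] floor z 0.004946637823982329 rim z [0.02454011 0.02776257]
stamp [0.435 0.037 0.012] [0.777 0.142 0.843]
spoon [ 0.435 -0.151  0.012] [0.837 0.142 0.843]
jar [0.435 0.142 0.012] [0.531 0.445 0.843]
shaker [0.435 0.142 0.012] [0.721 0.396 0.843]
```

```bash
sleep 1; ls pics
```

```text
crop0.png
scene0.png
top0.png
wrist0.png
```

View pics/crop0.png

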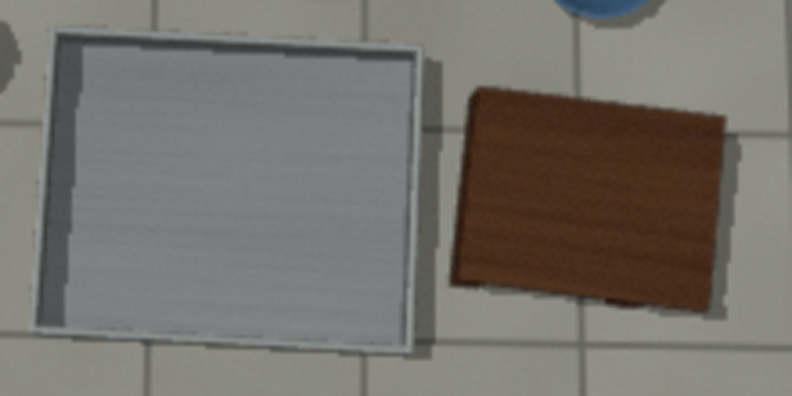

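Both fits match the given sizes: board 150 × 119 mm, tray 231 × 191 mm, and the heights also match. The yaw difference is 4° and the gap is about 22 mm. Next I'll check IK for the whole caged-lip, grip, tip and lay-down path.

```bash
cat >> h.py <<'E'
from scipy.spatial.transform import Rotation as Rn
B=np.array([0.590,-0.0965]); BY=np.radians(83.7); T=np.array([0.5925,0.1185]); TY=np.radians(87.8)
def tool(beta,yaw,s=1):
    f=np.array([np.cos(yaw),np.sin(yaw),0]);k=np.array([0,0,1.])
    z=np.cos(beta)*f-np.sin(beta)*k; y=s*(np.sin(beta)*f+np.cos(beta)*k)
    return Rn.from_matrix(np.c_[np.cross(y,z),y,z])
E
python3 - <<'E'
from h import *
print(optics.camera_model("wrist")["tool_from_camera"][:3,3])
for s in(1,-1):
  print("s",s)
  for b,y,z in((22,-.19,.04),(22,-.25,.05),(30,-.18,.12),(60,-.1,.15),(90,-.03,.16),(110,.03,.2),(130,.1,.18),(140,.13,.12),(150,.13,.1),(155,.15,.08)):
    q=r.solve_ik([.585,y,z],tool(np.radians(b),TY,s).as_quat()); print(b,y,z,None if q is None else np.round(q,2))
E
```

```text
[ 0.06993009  0.00031321 -0.11709241]
s 1
22 -0.19 0.04 [-0.78  1.16  1.09  0.79  1.82 -2.51]
22 -0.25 0.05 [-0.83  1.21  0.92  0.77  1.94 -2.45]
30 -0.18 0.12 [-0.75  0.97  1.16  0.74  1.78 -2.43]
60 -0.1 0.15 [-0.52  0.66  1.4   0.47  1.36 -2.22]
90 -0.03 0.16 [-0.18  0.54  1.49  0.    1.12 -1.71]
110 0.03 0.2 [ 0.09  0.55  1.41 -0.36  1.26 -1.32]
130 0.1 0.18 [ 0.33  0.71  1.31 -0.65  1.45 -1.01]
140 0.13 0.12 [ 0.42  0.88  1.26 -0.76  1.52 -0.86]
150 0.13 0.1 [ 0.46  0.98  1.21 -0.87  1.61 -0.79]
155 0.15 0.08 [ 0.5   1.07  1.15 -0.9   1.69 -0.76]
s -1
22 -0.19 0.04 [-0.78  1.16  1.09  0.79  1.82  0.64]
22 -0.25 0.05 [-0.83  1.21  0.92  0.77  1.94  0.69]
30 -0.18 0.12 [-0.75  0.97  1.16  0.74  1.78  0.71]
60 -0.1 0.15 [-0.52  0.66  1.4   0.47  1.36  0.92]
90 -0.03 0.16 [-0.18  0.54  1.49  0.    1.12  1.43]
110 0.03 0.2 [ 0.09  0.55  1.41 -0.36  1.26  1.82]
130 0.1 0.18 [ 0.33  0.71  1.31 -0.65  1.45  2.13]
140 0.13 0.12 [ 0.42  0.88  1.26 -0.76  1.52  2.28]
150 0.13 0.1 [ 0.46  0.98  1.21 -0.87  1.61  2.35]
155 0.15 0.08 [ 0.5   1.07  1.15 -0.9   1.69  2.38]
```

```bash
python3 - <<'E'
from h import *
R=tool(np.radians(22),BY); f=np.array([np.cos(BY),np.sin(BY),0])
lip=np.r_[B,0]-.0750*f
pre=lip-.055*f
command_gripper(.034,60)
q=r.solve_ik([pre[0],pre[1],.22],R.as_quat());print(q)
r.movej(q)
print(r.move_straight([pre[0],pre[1],.055],R.as_quat(),speed=.12))
print(r.move_straight([pre[0],pre[1],.041],speed=.04,max_force=4))
s=r.read_state();print(s["time_s"],s["eef_pos"],s["grip_width"],s["contact_force"])
for n in["scene","wrist"]:
    p,d=optics.get_image(n);cv2.imwrite(f"pics/{n}1.png",p[:,:,::-1]); np.savez(f"{n}1.npz",p=p,d=d)
p=cv2.imread("pics/scene1.png");cv2.imwrite("pics/s1c.png",cv2.resize(p[200:360,120:360],None,fx=3.2,fy=3.2))
E
```

```text
[-0.83679871  0.92580099  1.07082361  0.86069286  1.98926719 -2.30134166]
False
False
5.475 [ 0.57565843 -0.22559539  0.04068089] 0.03455455992637842 [-0.23989241 -0.12554032  0.62407813]
```

View pics/s1c.png

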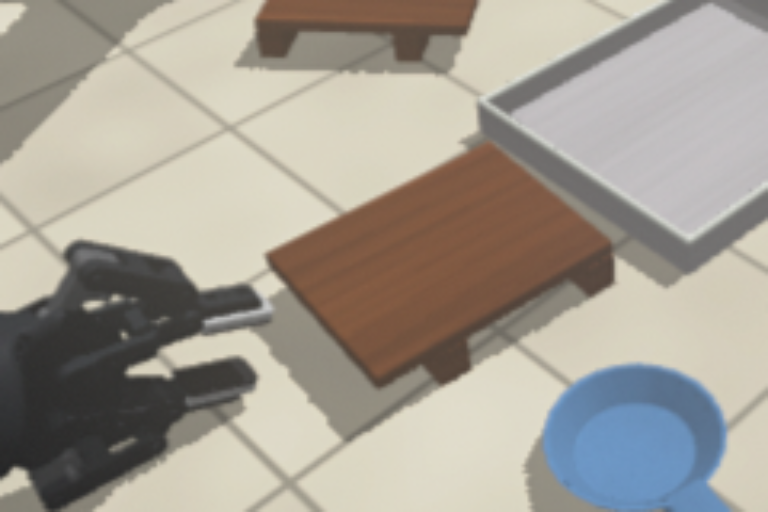

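View pics/wrist1.png

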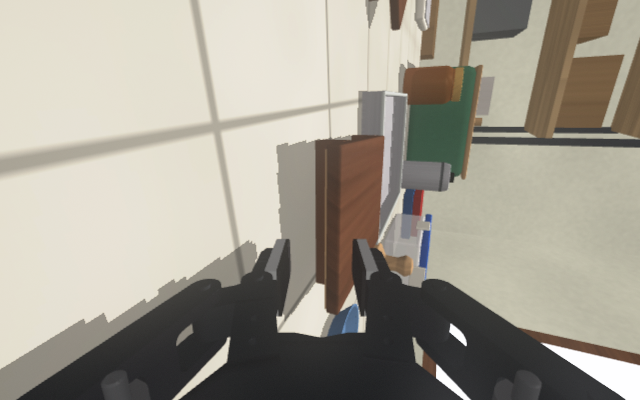

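The fingers straddle the lip's level: scene crop tips at (270,310) and (250,380), with the slab edge between them in the wrist view. I'll check the lower tip's height from depth before going in.

```bash
python3 - <<'E'
from h import *
f=np.load("scene1.npz");C=cloud("scene",f["d"])
g=f["p"].astype(int).max(2)
box=C[300:335,165:204]; 
q=(box[...,2]>.004)&(box[...,1]>-.235)&(box[...,0]<.62)
X=box[q];print(len(X),np.round(X.min(0),3),np.round(X.max(0),3))
for y in np.arange(-.235,-.19,.005):
    Y=X[(X[:,1]>=y)&(X[:,1]<y+.005)]
    if len(Y):print(round(y,3),len(Y),np.round(np.percentile(Y[:,2],[0,25,50,75,100]),3),np.round(Y[:,0].mean(),3))
E
```

```text
262 [ 0.564 -0.235  0.008] [ 0.591 -0.201  0.071]
-0.235 58 [0.01  0.022 0.024 0.027 0.071] 0.581
-0.23 59 [0.008 0.021 0.022 0.024 0.067] 0.581
-0.225 57 [0.008 0.019 0.02  0.022 0.065] 0.582
-0.22 45 [0.012 0.017 0.018 0.02  0.062] 0.582
-0.215 32 [0.012 0.016 0.017 0.027 0.057] 0.58
-0.21 8 [0.014 0.041 0.051 0.052 0.054] 0.585
-0.205 3 [0.048 0.049 0.05  0.05  0.051] 0.59
```

The lower tip top is at z≈0.017, y≈-0.211, which matches the geometry. Now go in under the lip, lift, and close parallel to the slab.

```bash
python3 - <<'E'
from h import *
f=np.array([np.cos(BY),np.sin(BY),0]);k=np.array([0,0,1.])
lip=np.r_[B,0]-.0750*f
def st(m):
    s=r.read_state();print(m,round(s["time_s"],2),np.round(s["eef_pos"],4),np.round(s["contact_force"],1),round(s["grip_width"],4))
print(r.move_straight(lip-.055*f+.037*k,speed=.03,max_force=4));st("down")
z=r.read_state()["eef_pos"][2]
print(r.move_straight(lip-.003*f+z*k,speed=.06,max_force=6));st("in")
p,d=optics.get_image("scene");cv2.imwrite("pics/s2.png",cv2.resize(p[200:360,120:360],None,fx=3.2,fy=3.2)[:,:,::-1])
E
```

```text
False
down 5.86 [ 0.5757 -0.2257  0.0368] [0.1 0.  0.3] 0.0339
False
in 6.88 [ 0.5815 -0.1744  0.0369] [-0.4 -0.  -0.2] 0.0339
```

View pics/s2.png

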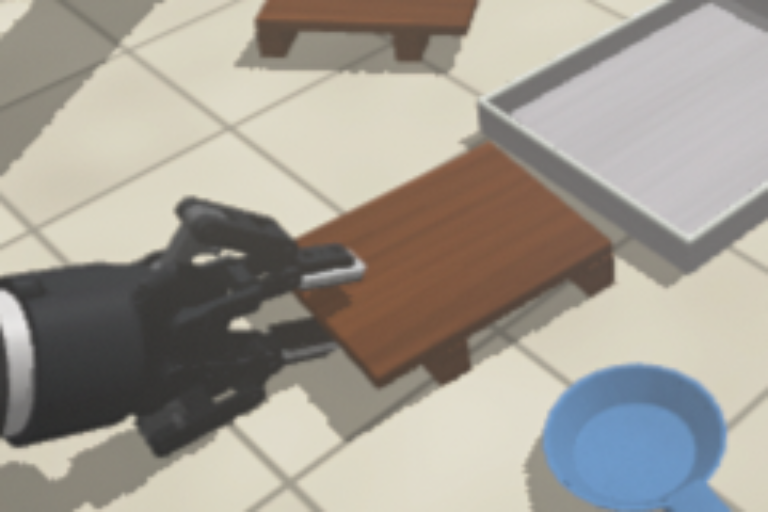

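The lower finger is under the lip near (330,345) and the upper one is above the slab at (360,268), with no contact force. Lifting.

```bash
python3 - <<'E'
from h import *
f=np.array([np.cos(BY),np.sin(BY),0]);k=np.array([0,0,1.])
lip=np.r_[B,0]-.0750*f
def st(m):
    s=r.read_state();print(m,round(s["time_s"],2),np.round(s["eef_pos"],4),np.round(s["contact_force"],1),round(s["grip_width"],4))
print(r.move_straight(lip+.0137*f+.064*k,tool(np.radians(24.5),BY).as_quat(),speed=.05,max_force=15));st("mid")
print(r.move_straight(lip+.0304*f+.0913*k,tool(np.radians(27),BY).as_quat(),speed=.05,max_force=15));st("up")
p,d=optics.get_image("scene");cv2.imwrite("pics/s3.png",cv2.resize(p[200:360,120:360],None,fx=3.2,fy=3.2)[:,:,::-1])
command_gripper(.0,60);st("grip")
p,d=optics.get_image("scene");cv2.imwrite("pics/s4.png",cv2.resize(p[200:360,120:360],None,fx=3.2,fy=3.2)[:,:,::-1]);np.savez("s4.npz",p=p,d=d)
E
```

```text
False
mid 7.72 [ 0.5832 -0.1574  0.064 ] [-0.7  0.  -1.1] 0.0342
False
up 8.51 [ 0.5851 -0.1408  0.0913] [ 0.1  0.1 -0.2] 0.0341
grip 8.9 [ 0.5851 -0.1405  0.0916] [-0.3  0.2  2.4] 0.0085
```

View pics/s3.png

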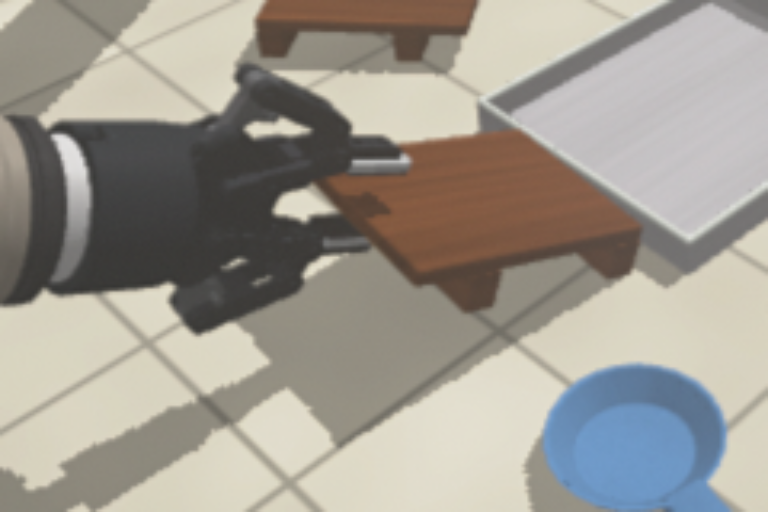

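View pics/s4.png

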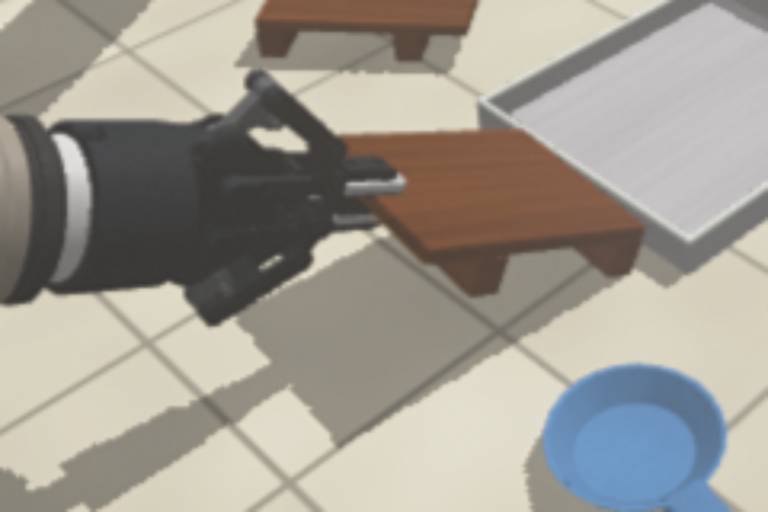

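Gripped at 8.5 mm against a 10 mm slab. The board appears to have slid towards the rim. I'll measure the slab in the tool frame from the depth cloud.

```bash
python3 - <<'E'
from h import *
f=np.load("s4.npz");p=f["p"];C=cloud("scene",f["d"])
s=r.read_state();R=Rn.from_quat(s["eef_rot"]).as_matrix();o=s["eef_pos"]
hsv=cv2.cvtColor(p,cv2.COLOR_RGB2HSV)
m=((hsv[...,0]<18)&(hsv[...,1]>90));roi=np.zeros_like(m);roi[238:300,220:325]=1
X=C[m&roi];L=(X-o)@R
q=np.abs(L[:,1]-np.median(L[:,1]))<.006;Y=L[q];X=X[q]
print(len(Y),"med y",np.median(Y[:,1]),"min",Y.min(0),"max",Y.max(0))
A=np.c_[Y[:,0],Y[:,2],np.ones(len(Y))];co=np.linalg.lstsq(A,Y[:,1],rcond=None)[0];print("plane",co)
rc=cv2.minAreaRect((Y[:,[0,2]]*1000).astype(np.float32));print(rc,cv2.boxPoints(rc))
print("world",X.min(0),X.max(0))
f=np.load("top0.npz");
t,d=optics.get_image("top");Ct=cloud("top",d)
h=cv2.cvtColor(t,cv2.COLOR_RGB2HSV);m=((h[...,0]<18)&(h[...,1]>90));roi=np.zeros_like(m);roi[130:225,380:480]=1
X=Ct[m&roi];L=(X-o)@R;Y=L[np.abs(L[:,1]-.005)<.012];print("top",len(Y),Y.min(0),Y.max(0))
rc=cv2.minAreaRect((Y[:,[0,2]]*1000).astype(np.float32));print(rc)
A=np.c_[Y[:,0],Y[:,2],np.ones(len(Y))];co=np.linalg.lstsq(A,Y[:,1],rcond=None)[0];print("plane",co)
E
```

```text
2166 med y 0.005639068345909144 min [-0.06475643 -0.00015645  0.00441004] max [0.0529036  0.00864593 0.15464802]
plane [0.00171712 0.02623562 0.00360096]
((-6.0825958251953125, 79.31144714355469), (150.59950256347656, 117.03121185302734), 89.58364868164062) [[-65.14383    4.438896]
 [ 51.88429    3.588478]
 [ 52.978638 154.18399 ]
 [-64.049484 155.03442 ]]
world [ 0.53788184 -0.14204556  0.02742338] [0.66387271 0.00136542 0.09353019]
top 3944 [-0.05985854 -0.00577788  0.00548858] [0.05871659 0.01290543 0.15475497]
((-0.56817626953125, 80.08695983886719), (118.4740219116211, 149.36537170410156), 0.08878958225250244)
plane [-0.00088998  0.02679825  0.0049894 ]
```

The slab sits 4.5 mm ahead of the TCP, centred, and about 1.5° flatter than the tool. Before tipping over I need the jar and shaker positions, because the wrist will swing towards them.

```bash
python3 - <<'E'
from h import *
for n in("top","scene"):
    f=np.load(n+"0.npz");C=cloud(n,f["d"]);P=C[(C[...,2]>.03)&(C[...,2]<.14)&(C[...,1]>.0)&(C[...,1]<.5)&(C[...,0]>.4)&(C[...,0]<.85)]
    g=np.zeros((500,500),np.uint8);i=((P[:,:2]-[.4,0])*1000).astype(int);g[np.clip(i[:,0],0,499),np.clip(i[:,1],0,499)]=255
    g=cv2.dilate(g,np.ones((7,7)));nn,l,s,c=cv2.connectedComponentsWithStats(g)
    for j in range(1,nn):
        if s[j,4]>300:
            q=P[l[np.clip(i[:,0],0,499),np.clip(i[:,1],0,499)]==j]; print(n,np.round(q.min(0),3),np.round(q.max(0),3))
E
```

```text
top [0.4   0.032 0.03 ] [0.43  0.093 0.036]
top [0.452 0.37  0.03 ] [0.531 0.445 0.124]
top [0.655 0.33  0.03 ] [0.721 0.396 0.133]
top [0.736 0.049 0.03 ] [0.765 0.081 0.073]
top [0.782 0.185 0.03 ] [0.85  0.405 0.097]
scene [0.4   0.024 0.03 ] [0.434 0.094 0.033]
scene [0.462 0.368 0.03 ] [0.537 0.443 0.121]
scene [0.663 0.326 0.03 ] [0.728 0.392 0.128]
scene [0.742 0.047 0.03 ] [0.771 0.078 0.069]
scene [0.785 0.183 0.03 ] [0.85  0.403 0.093]
```

Jar x .45–.535 and shaker x .655–.725, both beyond y≈.33, leave room if the tool tilt stays at or below 140°. Tipping up to 90° with the heel low at the rim.

```bash
cat >> h.py <<'E'
u=np.array([0,.0265,1.]);u/=np.linalg.norm(u);n=np.array([0,u[2],-u[1]])
LT=np.array([-.0005,.005,.005]); Dt=LT+.150*u; Ht=Dt-.032*n; EPS=np.degrees(np.arctan(.0265))
K=np.array([0,0,1.])
def pose(th,a,z,yaw=TY,ref=Ht,c=0):
    R=tool(np.radians(th+EPS),yaw);F=np.array([np.cos(TY),np.sin(TY),0]);S=np.cross(K,F)
    P=np.r_[T,0]+a*F+c*S+z*K
    return P-R.apply(ref),R.as_quat()
def where(ref):
    s=r.read_state();P=s["eef_pos"]+Rn.from_quat(s["eef_rot"]).apply(ref)
    F=np.array([np.cos(TY),np.sin(TY),0]);S=np.cross(K,F);d=P-np.r_[T,0];return np.round([d@F,d@S,d[2]],4)
def st(m):
    s=r.read_state();print(m,round(s["time_s"],2),np.round(s["eef_pos"],4),np.round(s["contact_force"],1),round(s["grip_width"],4),"H",where(Ht),"D",where(Dt))
E
python3 - <<'E'
from h import *
command_gripper(0,100);st("now")
th0=25.5;H=where(Ht)
S=np.radians
steps=[(th0,min(H[0],-.12-.032*np.sin(S(th0)))-.004,.008,BY)]
for i,th in enumerate((35,47,60,72,82,90)): steps.append((th,-.119-.032*np.sin(S(th)),.006,BY+(TY-BY)*(i+1)/6))
for s in steps: 
    p,q=pose(*s); assert r.solve_ik(p,q) is not None
c=H[1]
for i,s in enumerate(steps):
    p,q=pose(*s,c=c*(1-i/6)); print(r.move_straight(p,q,speed=.07,max_force=20)); st(s[0])
p,_=optics.get_image("scene");cv2.imwrite("pics/s5.png",p[:,:,::-1])
E
```

```text
now 9.22 [ 0.5851 -0.1407  0.0915] [-0.3  0.6  3.4] 0.0074 H [-0.1312 -0.0122  0.0004] D [-0.1175 -0.0132  0.0293]
False
25.5 9.51 [ 0.585  -0.1481  0.0991] [-0.1 -0.3 -2.1] 0.0074 H [-0.139  -0.0126  0.0075] D [-0.1252 -0.0135  0.0363]
False
35 10.01 [ 0.5859 -0.1299  0.1172] [-0.1 -0.2 -2.1] 0.0079 H [-0.1371 -0.01    0.006 ] D [-0.1188 -0.0111  0.0322]
False
47 10.57 [ 0.5869 -0.1099  0.1372] [-0.7  0.1 -1.5] 0.0079 H [-0.1424 -0.0076  0.0054] D [-0.119  -0.0088  0.0272]
False
60 11.18 [ 0.5881 -0.0825  0.1532] [ 0.2  0.3 -2.3] 0.0071 H [-0.1468 -0.0056  0.0053] D [-0.1191 -0.0066  0.0214]
False
72 11.77 [ 0.5887 -0.0535  0.1613] [ 0.4  0.4 -1.4] 0.0074 H [-0.1497 -0.0037  0.0054] D [-0.1193 -0.0044  0.0153]
False
82 12.29 [ 0.5884 -0.0275  0.1629] [-0.3 -0.5 -2.7] 0.0077 H [-0.1511 -0.0018  0.0055] D [-0.1194 -0.0022  0.01  ]
False
90 12.75 [ 0.5872 -0.0059  0.1608] [-0.8 -1.2 -1.8] 0.0072 H [-1.514e-01  1.000e-04  5.700e-03] D [-1.194e-01  1.000e-04  5.700e-03]
```

View pics/s5.png

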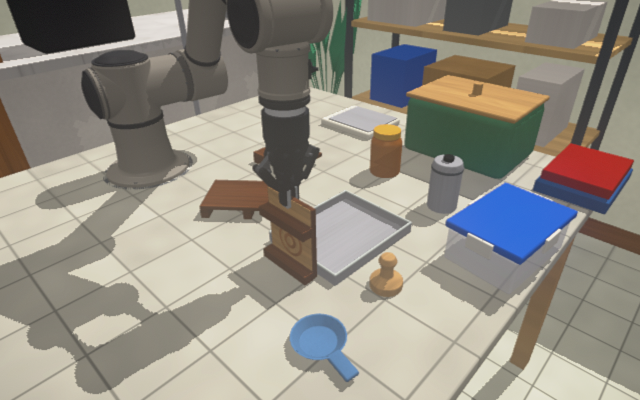

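The board stands on end in front of the near rim (265–315, 195–278), ringed underside towards the camera. I'll set it down, brace it against the rim for a moment, then go up and over.

```bash
python3 - <<'E'
from h import *
def go(th,a,z,ref=Ht,sp=.09,mf=20):
    p,q=pose(th,a,z,ref=ref); x=r.move_straight(p,q,speed=sp,max_force=mf); st((th,x)); return x
go(90,-.1514,.0005,sp=.02,mf=3)
z=where(Ht)[2]
go(90,-.143,z,sp=.02,mf=4)
r.hold(.4)
a=where(Ht)[0]
go(90,a-.003,z+.003,sp=.03)
go(90,a-.003,.040,sp=.08)
for th,aa,zz in((100,-.10,.045),(112,-.085,.035),(125,-.082,.02)):   # D = dark heel corner
    if go(th,aa,zz,ref=Dt): break
p,_=optics.get_image("scene");cv2.imwrite("pics/s6.png",p[:,:,::-1])
E
```

```text
(90, True) 13.1 [ 0.5877 -0.0067  0.1562] [ 0.6 -0.4  4. ] 0.0075 H [-0.1524 -0.0006  0.0011] D [-0.1204 -0.0007  0.0011]
(90, False) 13.69 [0.5874 0.0027 0.1562] [-0.8 -3.4  4.2] 0.0076 H [-0.1431  0.0002  0.0011] D [-0.1111  0.0002  0.0011]
(90, False) 14.38 [0.587  0.     0.1585] [-0.9 -0.6 -1.7] 0.0076 H [-0.1456  0.0007  0.0034] D [-0.1136  0.0006  0.0034]
(90, False) 14.98 [ 5.872e-01 -3.000e-04  1.950e-01] [-0.1 -0.2 -1.7] 0.0075 H [-0.146   0.0002  0.0398] D [-0.114   0.0002  0.0398]
(100, False) 15.59 [0.5888 0.0407 0.1981] [-0.1 -0.6 -1.7] 0.0077 H [-0.1315  0.0003  0.05  ] D [-0.0999  0.0003  0.0445]
(112, False) 16.29 [0.591  0.0863 0.1808] [-0.4 -0.2 -2.4] 0.0074 H [-0.1154 -0.0002  0.0471] D [-0.0858 -0.0002  0.0351]
(125, False) 16.96 [0.5925 0.1208 0.1504] [-0.4 -0.3 -1.9] 0.0077 H [-0.1087 -0.0004  0.0388] D [-0.0825 -0.0005  0.0205]
```

View pics/s6.png

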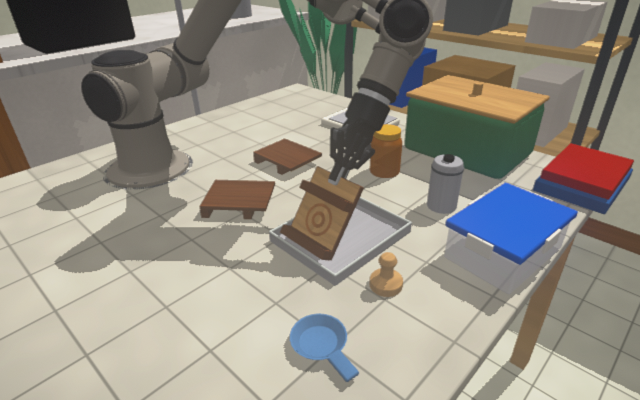

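The board leans over the tray with its heel inside the near rim (heel at 283–335, 235–255). Continue to 139°, open, lower the lip on the lower finger, and withdraw along the tool axis.

```bash
python3 - <<'E'
from h import *
def go(th,a,z,ref=Ht,sp=.09,mf=20):
    p,q=pose(th,a,z,ref=ref); x=r.move_straight(p,q,speed=sp,max_force=mf); st((th,x)); return x
go(133,-.078,.012,ref=Dt)
go(138.5,-.077,.006,ref=Dt,sp=.05,mf=5)
command_gripper(.036,60);st("open")
p,_=optics.get_image("scene");cv2.imwrite("pics/s7.png",cv2.resize(p[100:300,240:480],None,fx=3,fy=3)[:,:,::-1])
E
```

```text
(133, False) 17.49 [0.5931 0.1425 0.129 ] [ 0.4 -0.5 -0.9] 0.0076 H [-0.1015 -0.0002  0.0339] D [-0.0781 -0.0002  0.0121]
(138.5, False) 18.04 [0.5935 0.1544 0.1124] [-1.  -0.7 -1.6] 0.0077 H [-0.0982 -0.0001  0.0299] D [-0.077  -0.0001  0.006 ]
open 18.43 [0.5936 0.1543 0.113 ] [ 0.7  0.6 -0.7] 0.0362 H [-0.0983 -0.0003  0.0304] D [-0.0771 -0.0003  0.0065]
```

View pics/s7.png

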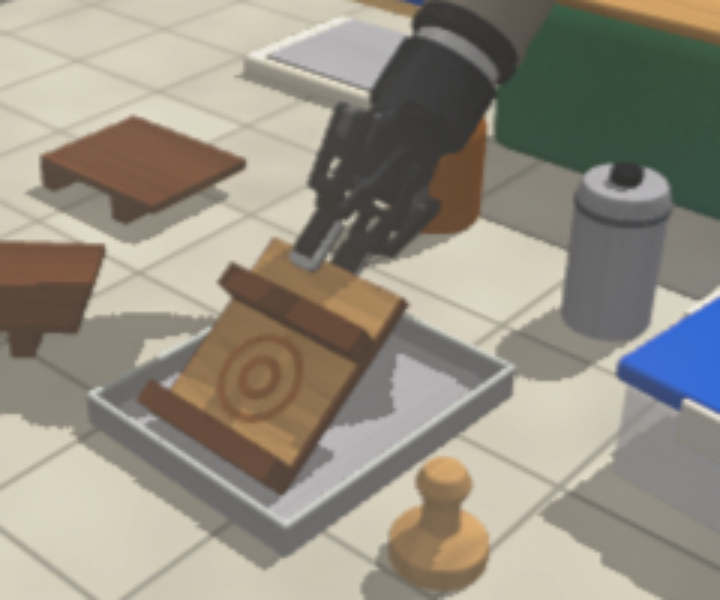

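```bash
python3 - <<'E'
from h import *
F=np.array([np.cos(TY),np.sin(TY),0])
P=np.r_[T,0]
print(where(np.zeros(3)))
q=r.read_state()["eef_rot"]
print(r.move_straight(P+.050*F+.083*K,q,speed=.06,max_force=10));st("l1")
print(r.move_straight(P+.062*F+.056*K,q,speed=.05,max_force=10));st("l2")
p,_=optics.get_image("scene");cv2.imwrite("pics/s8.png",cv2.resize(p[100:300,240:480],None,fx=3,fy=3)[:,:,::-1])
E
```

```text
[0.0359 0.0003 0.1129]
False
l1 19.17 [0.5943 0.1684 0.0828] [-0.4 -0.1 -0.9] 0.0359 H [-0.0843 -0.0004  0.0004] D [-0.0631 -0.0004 -0.0236]
False
l2 19.91 [0.5949 0.1805 0.056 ] [0.8 0.1 0. ] 0.0363 H [-0.0721 -0.0006 -0.0265] D [-0.0509 -0.0006 -0.0505]
```

View pics/s8.png

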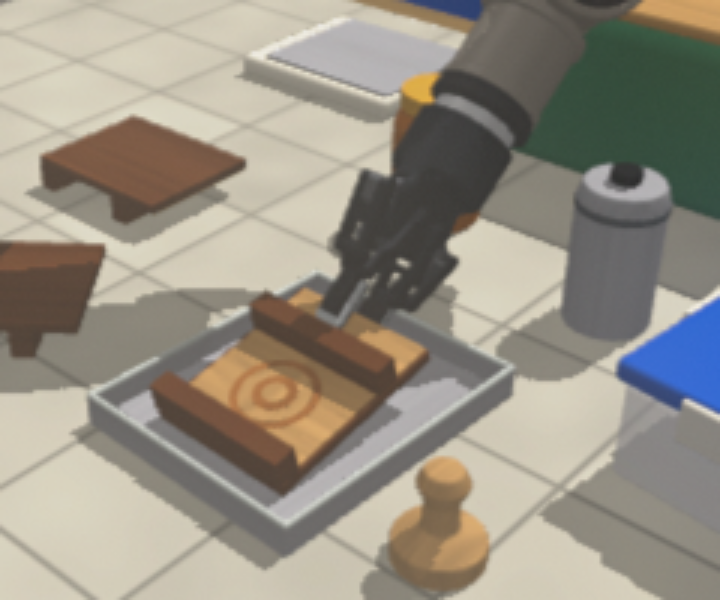

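The board rests shallowly on the lower finger and is wholly inside the rims. Withdrawing along the tool axis.

```bash
python3 - <<'E'
from h import *
s=r.read_state();z=Rn.from_quat(s["eef_rot"]).as_matrix()[:,2]
print(r.move_straight(s["eef_pos"]-.045*z,s["eef_rot"],speed=.05,max_force=12));st("out")
e=r.read_state()["eef_pos"]
r.move_straight(e+[0,-.02,.14],s["eef_rot"],speed=.12);st("up")
r.hold(.4)
for n in("scene","top"):
    p,d=optics.get_image(n);cv2.imwrite(f"pics/{n}9.png",p[:,:,::-1])
    C=cloud(n,d);F=np.array([np.cos(TY),np.sin(TY),0]);S=np.cross(K,F);Q=C-np.r_[T,0];a=Q@F;c=Q@S
    h=cv2.cvtColor(p,cv2.COLOR_RGB2HSV)
    ins=(abs(a)<.105)&(abs(c)<.085)&(h[...,0]<22)&(h[...,1]>80)&(C[...,2]<.06)
    for lo,hi in((.009,.021),(.03,.045)):
        q=ins&(C[...,2]>lo)&(C[...,2]<hi);A=np.c_[a[q],c[q],np.ones(q.sum())];co=np.linalg.lstsq(A,C[q][:,2],rcond=None)[0]
        print(n,lo,q.sum(),np.median(C[q][:,2]),"slope",co,"a",a[q].min(),a[q].max(),"c",c[q].min(),c[q].max())
E
```

```text
False
out 21.01 [0.5961 0.2146 0.0849] [-0.4  1.1 -0. ] 0.036 H [-0.038  -0.0005  0.0024] D [-0.0168 -0.0005 -0.0216]
up 22.33 [0.5959 0.1946 0.2238] [-0.6 -0.6 -0.6] 0.036 H [-0.058  -0.0009  0.1414] D [-0.0368 -0.0009  0.1174]
scene 0.009 1252 0.01392978164850842 slope [-0.0054022   0.00799708  0.01399122] a -0.06137709671908057 0.0712729490148555 c -0.06558908511356733 0.05222814462140527
scene 0.03 621 0.03488054159321196 slope [-0.00106898  0.00485189  0.03487999] a -0.07999804795105535 0.038219958657568644 c -0.06458007842979284 0.05490642594485749
top 0.009 2594 0.01591600322462087 slope [-0.00058116  0.00029754  0.01589474] a -0.06064067284900098 0.0705115270279506 c -0.06028228344898673 0.05868961141555684
top 0.03 913 0.03685343204659104 slope [ 0.00216926 -0.00045754  0.03680428] a -0.07832336272267611 0.03650007339618407 c -0.0607478357369415 0.059021899691093234
```

View pics/scene9.png

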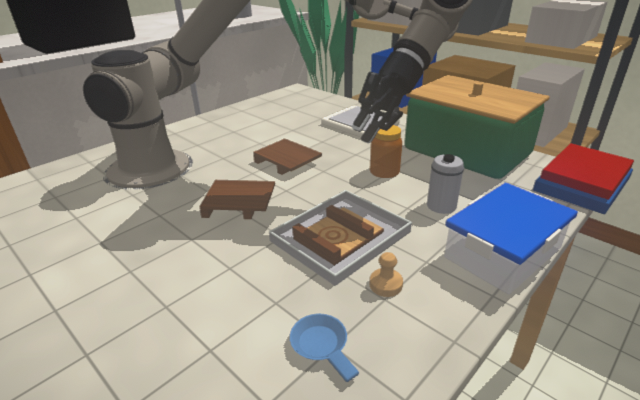

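View pics/top9.png

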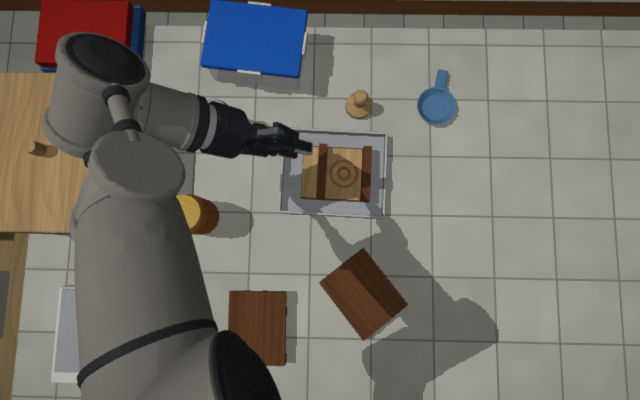

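```bash
python3 - <<'E'
from h import *
print(r.finish_job()); st("end")
E
```

```text
the job is handed in; nothing more can be done
None
the job is handed in; nothing more can be done
```

I turned the board over into the tray and handed the job in about 22 s after the start. No verdict is reported, so the figures below are my own last checks.

**What I did:** I slid one open finger under the lip, lifted it to about 25° and gripped the slab. I then tipped the board to 90° with its heel about 1 mm above the sideboard, in front of the near rim. It was held against the rim for 0.4 s; the rim pushed back with about 3 N. Then I took it over the rim, lowered it heel-first to a shallow angle, opened the gripper and withdrew along the tool axis.

**Last checks:**
- **Board pose:** it lies upside down with the runners up. The pale face is at z ≈ 14–16 mm and the runner tops at 35–37 mm.
- **Level and position:** it is level within 0.5°. Its middle is about 4 mm from the tray's centre along x and about 1–6 mm along y (top and scene cameras), and it is wholly inside the rims.
- **Bystanders:** in the final pictures the stamp, spoon rest and jar stand where they were. The shaker is unmoved in the scene view; the arm hid it from the top camera. I did not re-measure any of them.
- **Robot:** the arm was clear of everything when I handed in.

**One disagreement:** while braced, the computed heel position was about 4 mm past the measured rim face. I put this down to calibration error and a little give in the grip. It stayed within the required range.

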